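# Index the layup turntable on by one station

## Task

Turn the layup turntable on to the next ply angle: push the red-gripped lock lever outward until its roller is clear of the notch in the hand wheel's rim, push the wheel round clockwise (seen from above) by its upright black handle through exactly one full turn, then push the lever back until its roller sits fully home in the notch. Only push, gently, with the fingertips or the outside of the fingers: do not grip the handle or the lever. Leave the mixing cup, brush, marker and sanding block where they are.

Things in the scene. Friction and masses are not known exactly. Their poses are not given: they have to be found in the camera images.
- index_table: Layup indexing table, fixed on the bench: blue round-ended gear case on an aluminium foot 340 x 170 mm. Origin O: on the hand wheel's axis, at bench level; x runs from the wheel to the turntable's axis 170 mm away, y to the left of x, z up. Except the black handle and the red lever grip, nothing on it is higher than 88 mm over O.
- wheel_centre (a point): Centre of the flat-lying aluminium hand wheel, at rim top height, 80 mm over O. Rim 150 mm outside, 116 mm inside diameter, 14 mm thick; three spokes; hub top 87 mm over O.
- table_centre (a point): Centre of the turntable's top, 57 mm over O: a grey disc of 160 mm diameter with eight station lines and a black ply fixed on it (its top 68 mm over O).
- drive_wheel (a joint): Turn of the hand wheel about its vertical axis, rad, about 0 at the start; grows clockwise seen from above. It turns without end, drags lightly (about 3 N at the handle) and stays where it is left. While the lever's roller sits in the notch the wheel is blocked. One turn (6.28) moves the turntable one station.
- crank_handle: Black upright revolving handle on the wheel rim, 18 mm diameter, from 84 to 129 mm above O; its axis is 64 mm from the wheel axis. Origin: on its axis at its lower end. At wheel value 0 it stands on the index_table's -y side of the wheel, opposite the notch.
- handle_mid (a point): Point on the black handle's axis, at half its height (106 mm over O).
- notch (a point): Mouth of the V notch in the rim's outer edge, at mid rim height, 75 mm from the wheel axis, opposite the handle; it turns with the wheel. The notch is 21 mm wide at the mouth and about 11 mm deep; going home, the roller centres the wheel if it is within about 0.1 rad.
- lock_lever (a joint): Swing of the lock lever about its vertical pivot, rad: 0 with its 12 mm roller home in the notch, 0.5 fully out (stop); the roller is clear of the rim from about 0.15. Out is clockwise seen from above: the red grip goes away from the wheel, towards the index_table's +y. Its pivot stands at x 75, y 98 mm from O. It drags lightly (about 1 N at the grip) and stays where it is left.
- lever_grip_mid (a point): Point on the axis of the lever's upright red grip (16 mm diameter, from 78 to 126 mm over O), 104 mm over O; 125 mm from the lever's pivot. With the lever home it stands at x -50, y 100 mm from O.
- turntable (a joint): Turn of the turntable, rad, 0 at the start; grows clockwise seen from above. Driven by the wheel, one eighth of its turn (0.785 per wheel turn).
- mixing_cup: White paper mixing cup, 59 mm diameter, 50 mm high, loose, upright on the left bench. Origin: centre of its underside. Leave it alone.
- resin_brush: Flat brush with wooden handle, 34 x 184 x 10 mm, loose, lying on the left bench. Origin: centre of its underside. Leave it alone.
- green_marker: White marker with a green cap, 12 x 124 x 14 mm, loose, lying beside the gear case on its right. Origin: centre of its underside. Leave it alone.
- sanding_block: Dark green sanding block, 41 x 20 x 12 mm, loose, lying beside the gear case on its left. Origin: centre of its underside. Leave it alone.

How it is judged:
By the outcome, as a careful person would: the job done as asked, in the order asked, and still so for the second after the job is handed in, with the robot touching nothing.
It also fails if it takes over 67 s, if anything falls off the work surface, if the arm or the gripper's body presses on something with over 40 N, if the wrist force passes 120 N, or if a joint passes its speed limit or range.

## Robot

A 7-joint arm with a two-finger parallel gripper is mounted at the origin on a cart in front of the work surface, level with it; the furniture and walls round the work are solid. World frame = base frame: x ahead of the robot, y to its left, z up, the work surface at z = 0. Lengths are in m, angles in rad, forces in N, time in s.
With the tool pointing down it reaches from about 0.425 to 0.925 m from the base axis. Payload 6.8 kg.
Tool frame: the origin (TCP) lies on the centre line of the jaws, within the pads' length; the fingertips stand 14 mm ahead of it and the grasp point (between the pads) lies 5 mm behind it; z points along the fingers, y is the direction in which the jaws open and shut (so a half turn about z gives the same grasp; the last joint's range is limited). The gripper opens to 88 mm and grips with 3 to 60 N. Pads are 20 mm wide; open, the fingers measure 115 mm over their backs; the gripper's body (75 mm by 178 mm) begins 61 mm behind the grasp point.
Start: joints at [1.196, 0.477, 0.022, 1.555, -0.011, 1.109, -0.083], TCP at [0.178, -0.651, 0.237] pointing down, gripper open.
Joint ranges: [-2.96, 2.96], [-0.34, 2.1], [-1.41, 1.46], [0.24, 2.44], [-1.37, 4.51], [0.17, 1.92], [-2.96, 2.96]. Speed limits (rad/s): [2.39, 2.39, 3.14, 3.14, 3.14, 3.14, 3.14].

## Interface

Orientations are given as [roll, pitch, yaw] about the fixed x, y, z axes, in that order (R = Rz(yaw) Ry(pitch) Rx(roll)).
In Python, from plant import r, eyes gives the robot as it stands.
- The arm moves only by the tool carry_out, never from a script. Its argument "deltas" is text: rows parted by semicolons, each of 7 numbers parted by spaces: the shift along the tool's x, y, z in mm, then the turn, a rotation vector about the tool's x, y, z in degrees, then the opening, from -1 (shut) to 1 (fully open), so that 0 is half open. In form: x y z rx ry rz claw; .... A call has 1 to 12 rows; each row shifts and turns the commanded pose from where the row before left it, along the tool's axes as they then stand; what a row does not reach is not made up. A row lasts 1/12 s, in which the tool goes at most 41.7 mm and 7.16 degrees, less where a joint would pass 70% of its speed; a pose out of reach is approached as far as the arm can. A call is refused whole if a number of a shift passes 41.7 or a number of a turn 7.16, either way. A call with a gripper value outside its range is refused whole. The fingers move at their own pace and stop on an object; "squeeze" is the grip in N (left out, the last holds). Time passes only in rows, so rows that do not move let the fingers close. It gives the time, the measured TCP pose, the force and the opening at its end, in the units of the state.
- r.state(): the state, without advancing time (a new reading comes with each control period).
- eyes.get_image(name): name is "scene" or "top" or "wrist"; returns a dict with "img" (400x640x3 uint8, red, green, blue), "mtx" (3x3 intrinsics, pixels), "k1" (the pictures are not rectified: a ray, as slopes to the right and down, at radius r is drawn at 1 + k1 r^2 times it, then the intrinsics apply), "origin" and "attitude" of the camera in the world. Camera axes: x right, y up, looking along -z (the intrinsics and any distortion apply to the point x, -y, -z); pixel columns grow to the right and rows downward; lengths in m; the calibration is good to about 2 mm. A picture is of the moment at which its call begins. There is no depth.
- r.finish_job(): hands the job in, once; it reports no verdict.
The state is a dict: "t": time; "joint_positions": joint angles; "qvel": joint speeds; "tau": joint torques, N m; "tool_pos": TCP position; "orientation": TCP orientation; "force": force on the tool from outside, world axes, zero at the start; "torque": the same for the moment, N m; "finger_gap": opening from 0.0 (shut) to 1.0 (fully open).
Only numpy, scipy, OpenCV 4.12 (cv2) and the standard library are available. Lean on these libraries where they do the work, as an engineer would, in place of code of your own. Each camera call takes 0.05 s, during which the arm holds its last target.

## Working session

There is one attempt and no reset: what is moved stays moved. The work goes in short steps, Python scripts to look and compute and a tool call to move; the robot and the scene stay as the last step left them, time stands still between calls to the robot, and variables do not carry over. Pictures are saved under pics/ and viewed, and the job is handed in when it is done.

Besides the shell and the picture viewer there is one more tool, called after "Request:" by a JSON object that holds its "name" and its "arguments". carry_out: Moves the arm, as the interface text tells. Its arguments: {"type":"object","properties":{"deltas":{"type":"string"},"squeeze":{"type":"number"}},"required":["deltas"]}

```bash
mkdir -p pics; ls
python3 - <<'E'
from plant import r, eyes
import cv2
print(r.state())
for n in ["scene","top","wrist"]:
    d=eyes.get_image(n); cv2.imwrite(f"pics/{n}0.png",d["img"][:,:,::-1]); print(n,d["mtx"],d["k1"],d["origin"],d["attitude"])
E
```

```text
pics
{'t': 0.0, 'joint_positions': array([ 1.19590112,  0.47779373,  0.02234709,  1.55644594, -0.01153151,
        1.10926641, -0.08310163]), 'qvel': array([ 0.00011563,  0.00048802, -0.00108402, -0.00016561, -0.00068912,
       -0.00028586,  0.00043568]), 'tau': array([-7.82493553e-04, -5.82856965e+01,  1.53423920e+00, -2.72608531e+01,
       -5.44462621e-02,  1.69981556e-02,  2.02239771e-04]), 'tool_pos': array([ 0.17779946, -0.65057174,  0.23568842]), 'orientation': array([-3.13981033e+00,  1.07539411e-04,  2.66794743e-01]), 'force': array([ 0.11131035, -0.96009556,  0.07285181]), 'torque': array([0.01773421, 0.00033934, 0.00395774]), 'finger_gap': 1.0017737568495932}
scene [[434.35315192   0.         314.13351006]
 [  0.         434.35315192 203.64257544]
 [  0.           0.           1.        ]] -0.005496678306988709 [ 0.12719394 -0.38057239  0.76612207] [ 0.67630966  0.00345483 -1.1411532 ]
top [[412.4180155    0.         309.62790654]
 [  0.         412.4180155  202.35200764]
 [  0.           0.           1.        ]] -0.037976048253678965 [ 0.43148036 -0.13417789  0.92442796] [ 0.17489708 -0.00758878 -1.56581305]
wrist [[290.92137079   0.         317.98717872]
 [  0.         290.92137079 199.09669064]
 [  0.           0.           1.        ]] 0.017252323831645697 [ 0.24110836 -0.63218859  0.38214627] [-0.24439354  0.00193081 -1.30413518]
```

View pics/scene0.png

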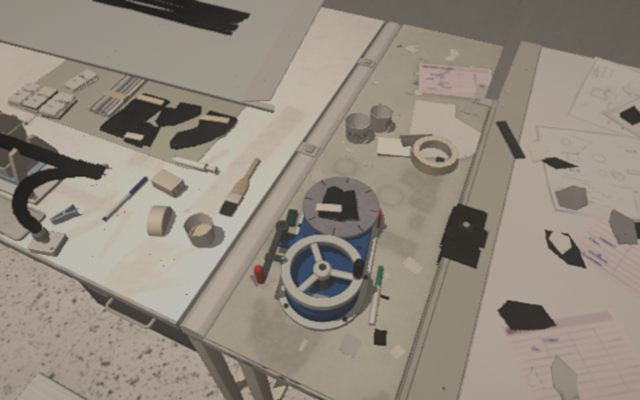

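View pics/top0.png

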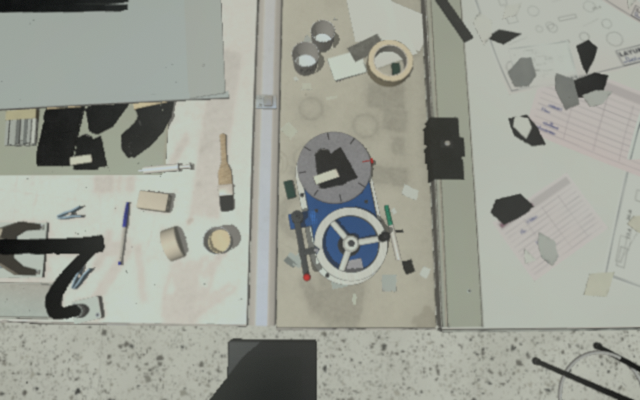

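View pics/wrist0.png

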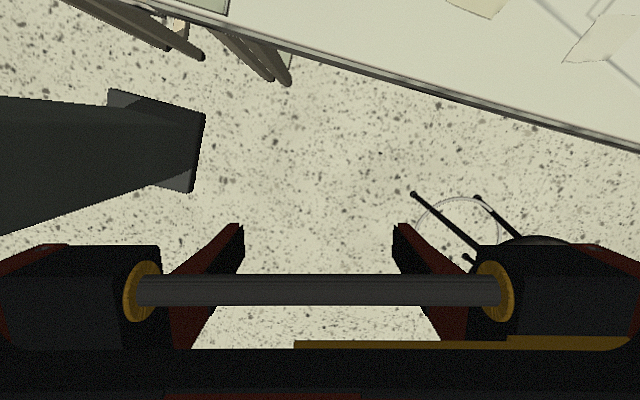

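```bash
cat > h.py <<'E'
import numpy as np, cv2
from scipy.spatial.transform import Rotation as Ro
def cam(d): return d["mtx"],d["k1"],np.array(d["origin"]),Ro.from_euler("xyz",d["attitude"]).as_matrix()
def proj(d,P):
    K,k1,o,R=cam(d); c=(np.atleast_2d(P)-o)@R; u=c[:,0]/-c[:,2]; v=-c[:,1]/-c[:,2]
    f=1+k1*(u*u+v*v); return np.c_[K[0,0]*u*f+K[0,2],K[1,1]*v*f+K[1,2]]
def ray(d,px,z):
    K,k1,o,R=cam(d); q=cv2.undistortPoints(np.array([[px]],float),K,np.array([k1,0,0,0.]))[0,0]
    w=R@np.array([q[0],-q[1],-1]); return o+w*(z-o[2])/w[2]
E
python3 - <<'E'
import cv2
a=cv2.imread("pics/top0.png")[120:300,270:430]; cv2.imwrite("pics/top0c.png",cv2.resize(a,None,fx=3.3,fy=3.3,interpolation=cv2.INTER_CUBIC))
a=cv2.imread("pics/scene0.png")[165:335,240:400]; cv2.imwrite("pics/scene0c.png",cv2.resize(a,None,fx=3.5,fy=3.5,interpolation=cv2.INTER_CUBIC))
E
```

```text
(no output)
```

View pics/top0c.png

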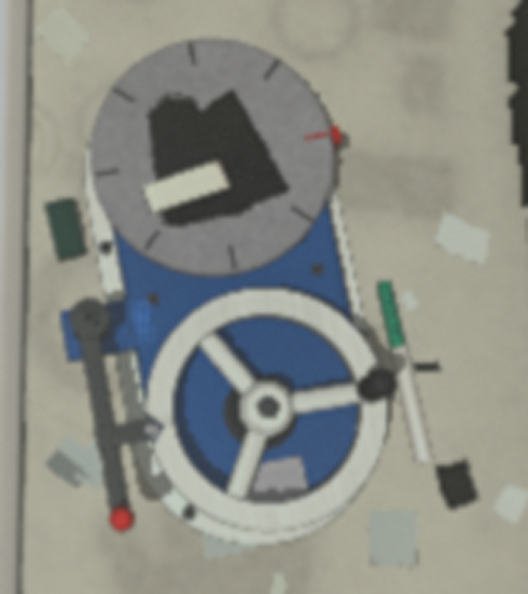

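View pics/scene0c.png

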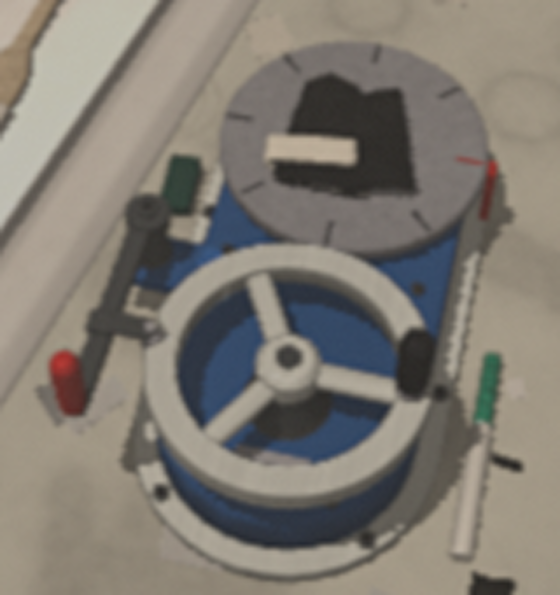

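```bash
cat > fit.py <<'E'
from h import *
from plant import eyes
from scipy.optimize import least_squares
T=eyes.get_image("top");S=eyes.get_image("scene")
def tf(p,P): c,s=np.cos(p[2]),np.sin(p[2]); P=np.array(P); return np.r_[p[0]+c*P[0]-s*P[1],p[1]+s*P[0]+c*P[1],P[2]+(p[3] if len(p)>3 else 0)]
E
python3 - <<'E'
from fit import *
obs=[(T,(350.9,243.3),(0,0,.087)),(T,(335.2,167.3),(.17,0,.057)),(T,(307,277.0),(-.05,.1,.126)),(T,(384.5,236.2),(0,-.064,.129)),
(S,(322.6,267.3),(0,0,.087)),(S,(342,207.5),(.17,0,.057)),(S,(258.5,267),(-.05,.1,.124)),(S,(358.6,261),(0,-.064,.127))]
def f(p): return np.concatenate([proj(d,tf(p,P))[0]-px for d,px,P in obs])
for x0 in ([.35,-.2,.2],[.35,-.2,.2,0]):
    q=least_squares(f,x0,loss="soft_l1"); print(q.x,np.round(f(q.x).reshape(-1,2),1))
# ellipse fit of table disc in top: check
E
```

```text
[ 0.4955567  -0.22475526  0.17404229] [[ 0.4  0. ]
 [ 0.1 -0.3]
 [-0.2 -0.5]
 [ 1.5 -0.1]
 [-0.6 -0.6]
 [-0.4 -2.1]
 [-0.6  0.5]
 [ 0.2  1.9]]
[ 0.49600525 -0.22462995  0.17294593 -0.00200285] [[ 0.2 -0.1]
 [ 0.1 -0.2]
 [-0.3 -0.8]
 [ 1.3 -0.2]
 [-0.6 -0.2]
 [-0.4 -1.7]
 [-0.4  0.8]
 [ 0.1  2.3]]
```

```bash
cat >> h.py <<'E'
O=np.array([.4957,-.2247]); Y0=.174
def w(l): c,s=np.cos(Y0),np.sin(Y0); return O+np.array([c*l[0]-s*l[1],s*l[0]+c*l[1]])
def loc(p): c,s=np.cos(Y0),np.sin(Y0); d=np.array(p)[:2]-O; return np.array([c*d[0]+s*d[1],-s*d[0]+c*d[1]])*1e3
def plan(l_mm,z,yawdeg=None):
    from plant import r
    s=r.state(); R=Ro.from_euler("xyz",s["orientation"]); p=s["tool_pos"]
    t=np.r_[w(np.array(l_mm)/1e3),z]
    print("t",round(s["t"],2),"local",loc(p).round(1),"z",p[2].round(4),"yaw",np.degrees(s["orientation"]).round(2),"q",s["joint_positions"].round(2),"F",s["force"].round(1),"gap",round(s["finger_gap"],3))
    print("target",t.round(4),"shift mm tool",(R.inv().apply(t-p)*1e3).round(1))
    if yawdeg is not None:
        Rt=Ro.from_euler("xyz",[np.pi,0,np.radians(yawdeg)]); print("rotvec deg",np.degrees((R.inv()*Rt).as_rotvec()).round(2))
def plan_in(l_mm,z,yawdeg,):
    "shift expressed in axes of the tool already at yawdeg"
    from plant import r
    p=r.state()["tool_pos"]; t=np.r_[w(np.array(l_mm)/1e3),z]
    print("shift in final yaw",(Ro.from_euler("xyz",[np.pi,0,np.radians(yawdeg)]).inv().apply(t-p)*1e3).round(1))
E
python3 -c "
from h import *
plan([-50,60],.2,100)
print(w(np.array([-50,60])/1e3))"
```

```text
t 0.25 local [-386.8 -364.7] z 0.2362 yaw [-179.95    0.     15.29] q [ 1.2   0.48  0.02  1.56 -0.01  1.11 -0.08] F [-0.1  0.6  0.6] gap 0.998
target [ 0.4361 -0.1743  0.2   ] shift mm tool [ 374.7 -391.6   36.5]
rotvec deg [-4.000e-02 -3.000e-02 -8.471e+01]
[ 0.43606759 -0.17426216]
```

Request:
{"name": "carry_out", "arguments": {"deltas": "12 -12 0 0 0 0 -1;23 -24 0 0 0 0 -1;23 -24 0 0 0 0 -1;23 -24 0 0 0 0 -1;23 -24 0 0 0 0 -1;23 -24 0 0 0 0 -1;23 -24 0 0 0 0 -1;23 -24 0 0 0 0 -1;23 -24 0 0 0 0 -1;23 -24 0 0 0 0 -1;23 -24 0 0 0 0 -1;23 -24 0 0 0 0 -1", "squeeze": 10}}

```text
t: 1.25
tool_pos: [0.3613, -0.3135, 0.2368]
orientation: [3.141, -0.0, 0.267]
force: [0.9, -0.5, -0.4]
finger_gap: 0.129
```

```bash
python3 -c "
from h import *
plan([-50,60],.2,100)
"
```

```text
t 1.25 local [-147.8  -64.2] z 0.2368 yaw [ 1.7998e+02 -1.0000e-02  1.5280e+01] q [ 0.74  0.16 -0.17  2.    0.03  0.98 -0.75] F [ 0.9 -0.5 -0.4] gap 0.129
target [ 0.4361 -0.1743  0.2   ] shift mm tool [ 108.9 -114.7   36.8]
rotvec deg [ 2.000e-02  1.000e-02 -8.472e+01]
```

Request:
{"name": "carry_out", "arguments": {"deltas": "22 -23 4 0 0 0 -1;22 -23 4 0 0 0 -1;22 -23 4 0 0 0 -1;22 -23 4 0 0 0 -1;21 -23 4 0 0 0 -1;0 0 2 0 0 -7.06 -1;0 0 2 0 0 -7.06 -1;0 0 2 0 0 -7.06 -1;0 0 2 0 0 -7.06 -1;0 0 2 0 0 -7.06 -1;0 0 2 0 0 -7.06 -1;0 0 2 0 0 -7.06 -1"}}

```text
t: 2.25
tool_pos: [0.4356, -0.1754, 0.2026]
orientation: [3.142, 0.0, 1.135]
force: [-0.7, 0.3, 0.5]
finger_gap: 0.005
```

Request:
{"name": "carry_out", "arguments": {"deltas": "0 0 0 0 0 -7.06 -1;0 0 0 0 0 -7.06 -1;0 0 0 0 0 -7.06 -1;0 0 0 0 0 -7.06 -1;0 0 0 0 0 -7.06 -1;0 0 0 0 0 0 -1;0 0 0 0 0 0 -1"}}

```text
t: 2.83
tool_pos: [0.4356, -0.1755, 0.2027]
orientation: [3.141, -0.0, 1.742]
force: [-0.3, 0.1, -0.3]
finger_gap: 0.003
```

Run:
```python
from h import *
from plant import eyes
plan([-50,66],.107,100)
for n in ["top","wrist"]:
    d=eyes.get_image(n); cv2.imwrite(f"pics/{n}1.png",d["img"][:,:,::-1])
    if n=="wrist": print(proj(d,[*w((-.05,.1)),.126]))
a=cv2.imread("pics/top1.png")[120:320,250:430]; b=cv2.resize(a,None,fx=2.6,fy=2.6,interpolation=cv2.INTER_CUBIC)
cv2.imwrite("pics/top1c.png",b)
```

```text
t 2.83 local [-50.7  58.9] z 0.2027 yaw [179.99  -0.    99.78] q [ 0.68  0.22 -0.49  2.04  0.13  0.91  0.3 ] F [-0.3  0.1 -0.3] gap 0.003
target [ 0.435  -0.1684  0.107 ] shift mm tool [ 7.1  0.6 95.7]
rotvec deg [ 0.01 -0.   -0.22]
[[318.48586939 161.53275071]]
```

View pics/top1c.png

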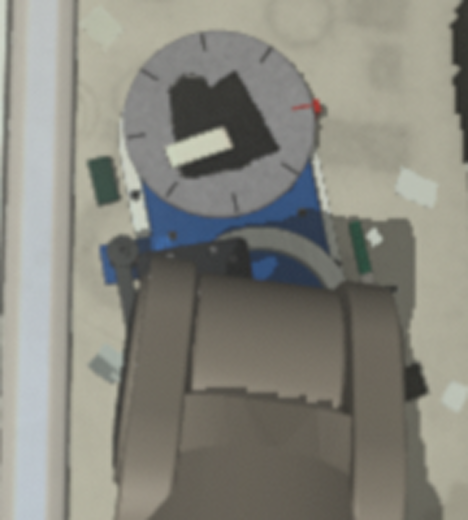

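View pics/wrist1.png

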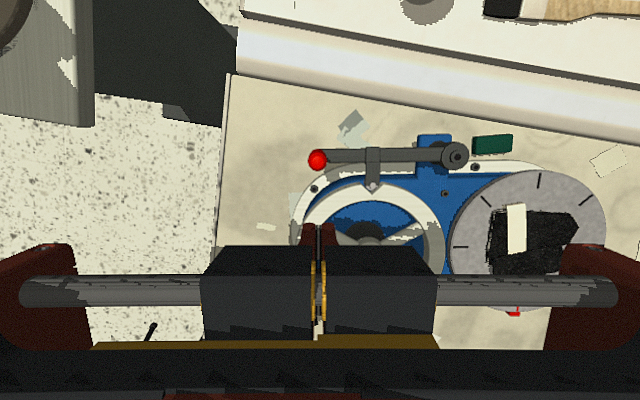

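Request:
{"name": "carry_out", "arguments": {"deltas": "1 0 10 0 0 0 -1;1 0 12 0 0 0 -1;1 0 12 0 0 0 -1;1 0 12 0 0 0 -1;1 0 12 0 0 0 -1;1 0 12 0 0 0 -1;1 0 12 0 0 0 -1;0 0 10 0 0 0 -1;0 0 3 0 0 0 -1;2 0 0 0 0 0 -1;2 0 0 0 0 0 -1;0 0 0 0 0 0 -1"}}

```text
t: 3.93
tool_pos: [0.4341, -0.1641, 0.1081]
orientation: [3.141, 0.0, 1.746]
force: [-0.3, 0.1, -0.1]
finger_gap: 0.006
```

Run:
```python
from h import *
from plant import eyes
plan([-50,82],.107,100)
d=eyes.get_image("wrist"); cv2.imwrite(f"pics/wrist2.png",d["img"][:,:,::-1])
```

```text
t 3.93 local [-50.2  70.3] z 0.1081 yaw [1.7995e+02 2.0000e-02 1.0002e+02] q [ 0.62  0.35 -0.46  2.14  0.24  0.7   0.18] F [-0.3  0.1 -0.1] gap 0.006
target [ 0.4323 -0.1526  0.107 ] shift mm tool [11.7  0.2  1.1]
rotvec deg [0.05 0.02 0.02]
```

View pics/wrist2.png

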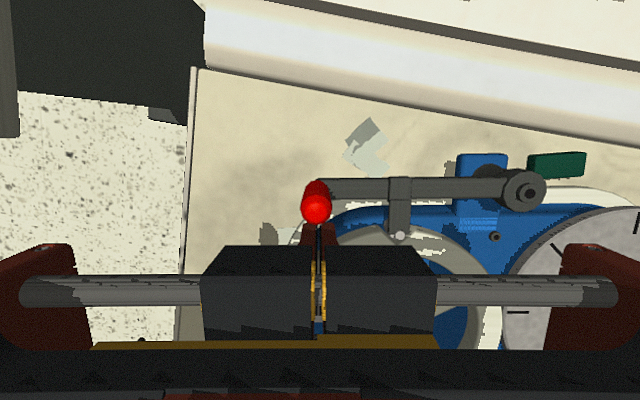

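Request:
{"name": "carry_out", "arguments": {"deltas": "4 0 0 0 0 0 -1;4 0 0 0 0 0 -1;4 0 0 0 0 0 -1;4.1 -0.5 0 0 0 1.9 -1;4.1 -0.5 0 0 0 1.9 -1;4.1 -0.5 0 0 0 1.9 -1;4.1 -0.5 0 0 0 1.9 -1;4.1 -0.5 0 0 0 1.9 -1;4.1 -0.5 0 0 0 1.9 -1;4.1 -0.5 0 0 0 1.9 -1;4.1 -0.5 0 0 0 1.9 -1;0 0 0 0 0 0 -1"}}

```text
t: 4.98
tool_pos: [0.4259, -0.1194, 0.1079]
orientation: [3.141, -0.0, 1.48]
force: [-0.4, -0.2, -0.6]
finger_gap: 0.004
```

Run:
```python
from h import *
from plant import eyes
plan([-50,82],.107,100)
d=eyes.get_image("wrist"); cv2.imwrite(f"pics/wrist3.png",d["img"][:,:,::-1])
for a in (.2,.25,.3,.35,.4):
    v=np.array([-125,2])/1e3; c,s=np.cos(-a),np.sin(-a); g=np.array([.075,.098])+[c*v[0]-s*v[1],s*v[0]+c*v[1]]
    print(a,g.round(4),proj(d,[*w(g),.126]))
```

```text
t 4.98 local [-50.5 115.8] z 0.1079 yaw [179.97  -0.    84.81] q [ 0.5   0.32 -0.42  2.19  0.2   0.68 -0.16] F [-0.4 -0.2 -0.6] gap 0.004
target [ 0.4323 -0.1526  0.107 ] shift mm tool [-32.5   9.3   0.9]
rotvec deg [  0.03   0.   -15.19]
0.2 [-0.0471  0.1248] [[320.48100518 251.18454361]]
0.25 [-0.0456  0.1309] [[320.19257871 238.84985484]]
0.3 [-0.0438  0.1369] [[320.56991431 226.24839009]]
0.35 [-0.0417  0.1427] [[321.63426954 213.40144942]]
0.4 [-0.0394  0.1485] [[323.40622693 200.33245706]]
```

View pics/wrist3.png

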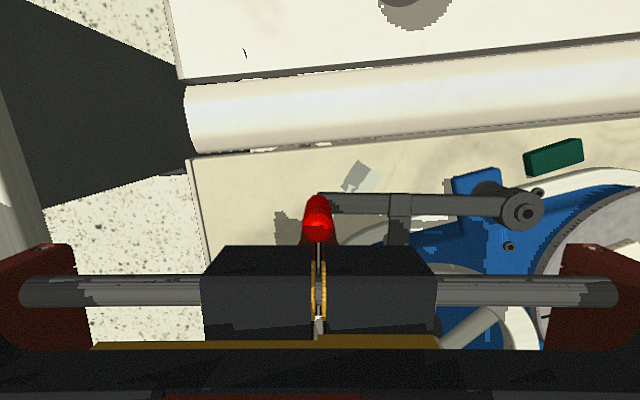

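Request:
{"name": "carry_out", "arguments": {"deltas": "-4 0 0 0 0 0 -1;-4 0 0 0 0 0 -1;-4 0 -5 0 0 0 -1;0 0 -12 0 0 0 -1;0 0 -18 0 0 0 -1;0 0 -18 0 0 -7 -1;0 0 0 0 0 -7 -1;0 0 0 0 0 -7 -1;0 0 0 0 0 -7 -1;0 0 0 0 0 -7 -1;0 0 0 0 0 -7 -1;0 0 0 0 0 -7 -1"}}

```text
t: 6.03
tool_pos: [0.4246, -0.133, 0.161]
orientation: [-3.142, 0.0, 2.341]
force: [-0.3, -0.1, 0.0]
finger_gap: 0.008
```

Request:
{"name": "carry_out", "arguments": {"deltas": "0 0 0 0 0 -7 -1;0 0 0 0 0 -7 -1;0 0 0 0 0 -7 -1;0 0 0 0 0 -7 -1;0 0 0 0 0 -7 -1;0 0 0 0 0 -7 -1;0 0 0 0 0 -7 -1;0 0 0 0 0 -7 -1;0 0 0 0 0 0 -1"}}

```text
t: 6.78
tool_pos: [0.4245, -0.133, 0.1609]
orientation: [-3.142, -0.0, -2.967]
force: [-0.4, -0.3, 0.7]
finger_gap: 0.009
```

Run:
```python
from h import *
from plant import eyes
plan([38,-64],.107,190)
for n in ["scene"]:
    d=eyes.get_image(n); a=d["img"][:,:,::-1][150:350,200:440]; cv2.imwrite(f"pics/{n}4.png",cv2.resize(a,None,fx=3,fy=3))
```

```text
t 6.78 local [-54.2 102.6] z 0.1609 yaw [-180.   -0. -170.] q [ 0.84  0.29 -0.77  2.12  0.27  0.83  1.65] F [-0.4 -0.3  0.7] gap 0.009
target [ 0.5442 -0.2812  0.107 ] shift mm tool [ -92.1 -166.7   53.9]
rotvec deg [-0. -0.  0.]
```

View pics/scene4.png

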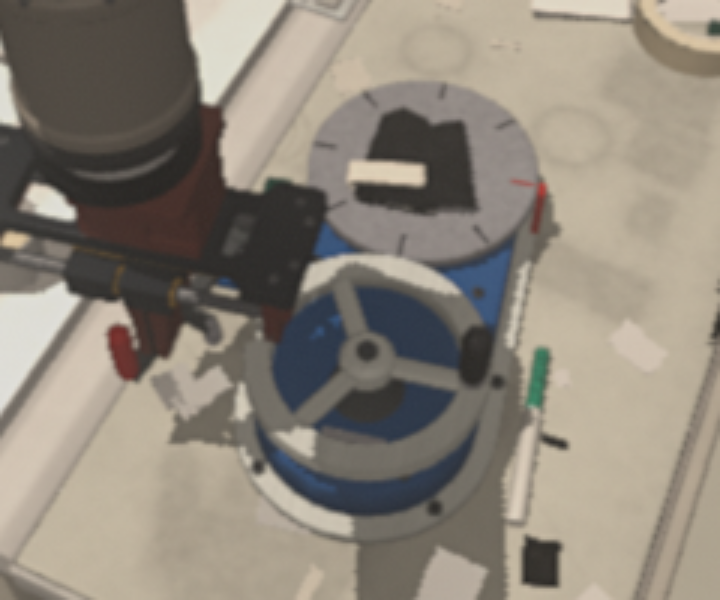

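Request:
{"name": "carry_out", "arguments": {"deltas": "-9.2 -16.7 0 0 0 0 -1;-9.2 -16.7 0 0 0 0 -1;-9.2 -16.7 0 0 0 0 -1;-9.2 -16.7 0 0 0 0 -1;-9.2 -16.7 0 0 0 0 -1;-9.2 -16.7 0 0 0 0 -1;-9.2 -16.7 0 0 0 0 -1;-9.2 -16.7 0 0 0 0 -1;-9.2 -16.7 0 0 0 0 -1;-9.2 -16.7 0 0 0 0 -1;0 0 10 0 0 0 -1;0 0 10 0 0 0 -1"}}

```text
t: 7.83
tool_pos: [0.5439, -0.2819, 0.1401]
orientation: [-3.141, 0.001, -2.975]
force: [-0.9, 0.3, -0.2]
finger_gap: 0.005
```

Request:
{"name": "carry_out", "arguments": {"deltas": "0 0 12 0 0 0 -1;0 0 12 0 0 0 -1;0 0 8 0 0 0 -1;0 0 2 0 0 0 -1;0 0 0 0 0 0 -1"}}

```text
t: 8.25
tool_pos: [0.543, -0.2805, 0.1057]
orientation: [3.14, -0.002, -2.97]
force: [0.1, 0.3, -0.6]
finger_gap: 0.004
```

Run:
```python
from h import *
from plant import eyes
plan([23,-64],.107,190)
d=eyes.get_image("wrist"); cv2.imwrite(f"pics/wrist5.png",d["img"][:,:,::-1])
print(proj(d,[*w((0,-.064)),.129]),proj(d,[*w((0,0)),.087]))
```

```text
t 8.25 local [ 37.  -63.1] z 0.1057 yaw [ 1.7994e+02 -9.0000e-02 -1.7017e+02] q [ 0.83  0.6  -0.62  1.79  0.43  0.89  1.76] F [ 0.1  0.3 -0.6] gap 0.004
target [ 0.5294 -0.2838  0.107 ] shift mm tool [14.  -0.9 -1.3]
rotvec deg [ 0.07 -0.09 -0.17]
[[312.64279574 194.21729854]] [[425.52102442 177.46840747]]
```

View pics/wrist5.png

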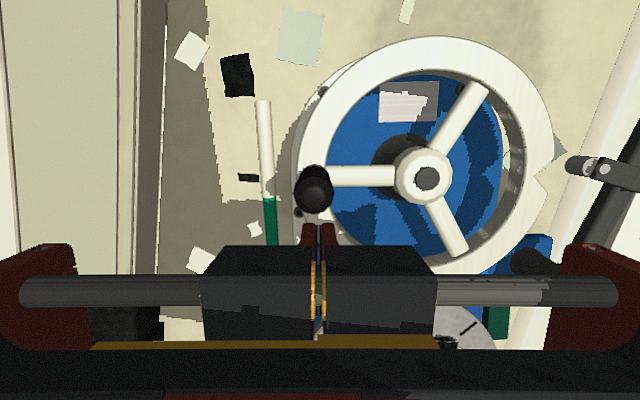

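Request:
{"name": "carry_out", "arguments": {"deltas": "4 0 -1 0 0 0 -1;5 -0.5 0 0 0 0 -1;5 -0.5 0 0 0 0 -1;4.06 -1.32 0 0 0 3.6 -1;4.06 -1.32 0 0 0 3.6 -1;4.06 -1.32 0 0 0 3.6 -1;4.06 -1.32 0 0 0 3.6 -1;4.06 -1.32 0 0 0 3.6 -1;4.06 -1.32 0 0 0 3.6 -1;4.06 -1.32 0 0 0 3.6 -1;4.06 -1.32 0 0 0 3.6 -1;4.06 -1.32 0 0 0 3.6 -1"}}

```text
t: 9.3
tool_pos: [0.4936, -0.2941, 0.1082]
orientation: [-3.142, 0.003, 2.744]
force: [3.6, -0.3, -2.3]
finger_gap: 0.008
```

```bash
cat >> h.py <<'E'
def wh():
    from plant import r
    s=r.state(); p=s["tool_pos"]; yaw=s["orientation"][2]-Y0  # local yaw
    t=np.array([np.cos(yaw),np.sin(yaw)]); y=np.array([np.sin(yaw),-np.cos(yaw)]); l=loc(p)
    print("t",round(s["t"],2),"loc",l.round(1),"z",p[2].round(4),"C in tool",(-(l@t)).round(1),(-(l@y)).round(1),"equiv phi deg",round((180-np.degrees(yaw))%360,2),"F",s["force"].round(1),"q",s["joint_positions"].round(2))
E
python3 - <<'E'
from h import *
from plant import eyes
wh()
d=eyes.get_image("wrist"); cv2.imwrite(f"pics/wrist6.png",d["img"][:,:,::-1])
for ph in (25,30,35,40):
    a=np.radians(-90-ph); print(ph,proj(d,[*w((.064*np.cos(a),.064*np.sin(a))),.129]))
E
```

```text
t 9.3 loc [-14.1 -68. ] z 0.1082 C in tool 24.9 64.8 equiv phi deg 32.78 F [ 3.6 -0.3 -2.3] q [ 0.81  0.52 -0.5   1.88  0.33  0.82  1.32]
25 [[318.25399189 238.71181045]]
30 [[317.12757263 227.27654592]]
35 [[317.05693482 215.55902184]]
40 [[318.07543448 203.63896084]]
```

View pics/wrist6.png

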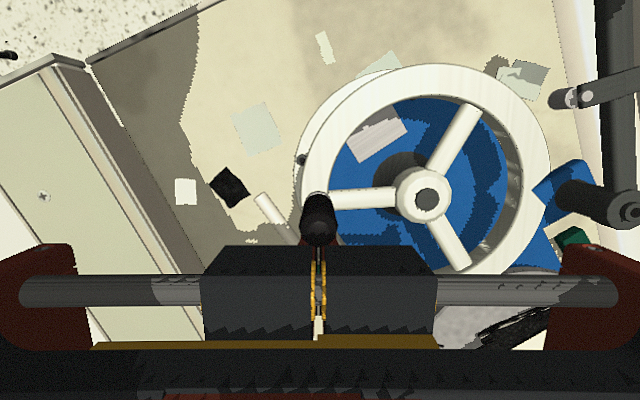

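Request:
{"name": "carry_out", "arguments": {"deltas": "4.1 -1.4 0 0 0 3.6 -1;4.1 -1.4 0 0 0 3.6 -1;4.1 -1.4 0 0 0 3.6 -1;4.1 -1.4 0 0 0 3.6 -1;4.1 -1.4 0 0 0 3.6 -1;4.1 -1.4 0 0 0 3.6 -1;4.1 -1.4 0 0 0 3.6 -1;4.1 -1.4 0 0 0 3.6 -1;4.1 -1.4 0 0 0 3.6 -1;4.1 -1.4 0 0 0 3.6 -1;4.1 -1.4 0 0 0 3.6 -1;4.1 -1.4 0 0 0 3.6 -1"}}

```text
t: 10.35
tool_pos: [0.4471, -0.274, 0.1083]
orientation: [3.14, 0.002, 1.991]
force: [2.0, -2.3, -1.5]
finger_gap: 0.002
```

Run:
```python
from h import *
wh()
```

```text
t 10.35 loc [-56.4 -40.1] z 0.1083 C in tool 25.1 64.5 equiv phi deg 75.9 F [ 2.  -2.3 -1.5] q [ 0.7   0.42 -0.34  2.01  0.2   0.74  0.67]
```

Request:
{"name": "carry_out", "arguments": {"deltas": "4.1 -1.4 0 0 0 3.6 -1;4.1 -1.4 0 0 0 3.6 -1;4.1 -1.4 0 0 0 3.6 -1;4.1 -1.4 0 0 0 3.6 -1;4.1 -1.4 0 0 0 3.6 -1;4.1 -1.4 0 0 0 3.6 -1;4.1 -1.4 0 0 0 3.6 -1;4.1 -1.4 0 0 0 3.6 -1;4.1 -1.4 0 0 0 3.6 -1;4.1 -1.4 0 0 0 3.6 -1;4.1 -1.4 0 0 0 3.6 -1;4.1 -1.4 0 0 0 3.6 -1"}}

```text
t: 11.35
tool_pos: [0.4264, -0.2274, 0.1082]
orientation: [3.14, 0.001, 1.236]
force: [-0.9, -3.1, -0.5]
finger_gap: 0.005
```

Run:
```python
from h import *
from plant import eyes
wh()
d=eyes.get_image("wrist"); cv2.imwrite(f"pics/wrist7.png",d["img"][:,:,::-1])
```

```text
t 11.35 loc [-68.7   9.4] z 0.1082 C in tool 25.3 64.6 equiv phi deg 119.12 F [-0.9 -3.1 -0.5] q [ 0.51  0.35 -0.18  2.11  0.1   0.69 -0.07]
```

View pics/wrist7.png

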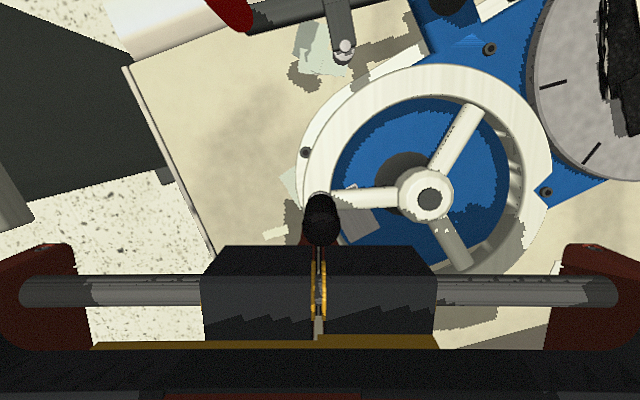

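Request:
{"name": "carry_out", "arguments": {"deltas": "4.1 -1.4 0 0 0 3.6 -1;4.1 -1.4 0 0 0 3.6 -1;4.1 -1.4 0 0 0 3.6 -1;4.1 -1.4 0 0 0 3.6 -1;4.1 -1.4 0 0 0 3.6 -1;4.1 -1.4 0 0 0 3.6 -1;4.1 -1.4 0 0 0 3.6 -1;4.1 -1.4 0 0 0 3.6 -1;4.1 -1.4 0 0 0 3.6 -1;4.1 -1.4 0 0 0 3.6 -1;4.1 -1.4 0 0 0 3.6 -1;4.1 -1.4 0 0 0 3.6 -1"}}

```text
t: 12.4
tool_pos: [0.4432, -0.1792, 0.1079]
orientation: [-3.141, 0.001, 0.484]
force: [-1.3, -1.7, 2.4]
finger_gap: 0.003
```

Run:
```python
from h import *
wh()
```

```text
t 12.4 loc [-43.8  53.9] z 0.1079 C in tool 25.3 64.7 equiv phi deg 162.23 F [-1.3 -1.7  2.4] q [ 0.28  0.34 -0.03  2.13  0.02  0.68 -0.85]
```

Request:
{"name": "carry_out", "arguments": {"deltas": "4.1 -1.4 0 0 0 3.6 -1;4.1 -1.4 0 0 0 3.6 -1;4.1 -1.4 0 0 0 3.6 -1;4.1 -1.4 0 0 0 3.6 -1;4.1 -1.4 0 0 0 3.6 -1;4.1 -1.4 0 0 0 3.6 -1;4.1 -1.4 0 0 0 3.6 -1;4.1 -1.4 0 0 0 3.6 -1;4.1 -1.4 0 0 0 3.6 -1;4.1 -1.4 0 0 0 3.6 -1;4.1 -1.4 0 0 0 3.6 -1;4.1 -1.4 0 0 0 3.6 -1"}}

```text
t: 13.4
tool_pos: [0.4883, -0.1554, 0.1077]
orientation: [-3.141, 0.002, -0.269]
force: [-2.9, 1.5, 3.7]
finger_gap: 0.006
```

Run:
```python
from h import *
from plant import eyes
wh()
d=eyes.get_image("wrist"); cv2.imwrite(f"pics/wrist8.png",d["img"][:,:,::-1])
```

```text
t 13.4 loc [ 4.7 69.5] z 0.1077 C in tool 25.6 64.8 equiv phi deg 205.39 F [-2.9  1.5  3.7] q [ 0.08  0.39  0.14  2.06 -0.08  0.7  -1.58]
```

View pics/wrist8.png

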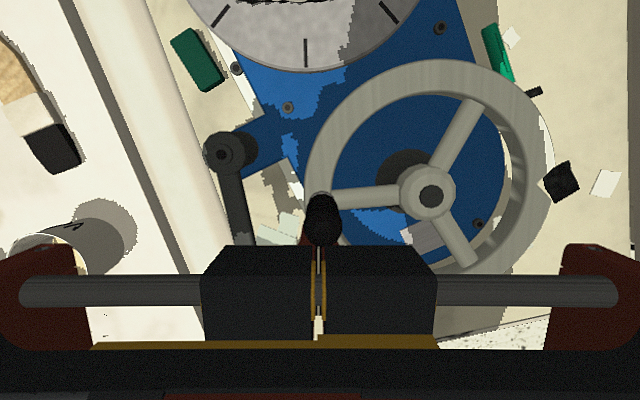

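Request:
{"name": "carry_out", "arguments": {"deltas": "4.1 -1.4 0 0 0 3.6 -1;4.1 -1.4 0 0 0 3.6 -1;4.1 -1.4 0 0 0 3.6 -1;4.1 -1.4 0 0 0 3.6 -1;4.1 -1.4 0 0 0 3.6 -1;4.1 -1.4 0 0 0 3.6 -1;4.1 -1.4 0 0 0 3.6 -1;4.1 -1.4 0 0 0 3.6 -1;4.1 -1.4 0 0 0 3.6 -1;4.1 -1.4 0 0 0 3.6 -1;4.1 -1.4 0 0 0 3.6 -1;4.1 -1.4 0 0 0 3.6 -1"}}

```text
t: 14.45
tool_pos: [0.5375, -0.1691, 0.1076]
orientation: [3.142, 0.002, -1.021]
force: [-1.7, 2.2, 2.5]
finger_gap: 0.004
```

Run:
```python
from h import *
wh()
```

```text
t 14.45 loc [50.8 47.5] z 0.1076 C in tool 25.6 64.7 equiv phi deg 248.49 F [-1.7  2.2  2.5] q [-0.05  0.47  0.32  1.95 -0.21  0.75 -2.2 ]
```

Request:
{"name": "carry_out", "arguments": {"deltas": "-5 0 0 0 0 0 -1;-6 0 0 0 0 0 -1;-6 0 -8 0 0 0 -1;0 0 -16 0 0 0 -1;0 0 -18 0 0 -7 -1;0 0 -8 0 0 -7 -1;0 0 0 0 0 -7 -1;0 0 0 0 0 -7 -1;0 0 0 0 0 -7 -1;0 0 0 0 0 -7 -1;0 0 0 0 0 -7 -1;0 0 0 0 0 -7 -1"}}

```text
t: 15.45
tool_pos: [0.5287, -0.155, 0.1584]
orientation: [3.141, -0.001, -0.036]
force: [0.3, 0.1, 0.0]
finger_gap: 0.009
```

Request:
{"name": "carry_out", "arguments": {"deltas": "0 0 0 0 0 -7 -1;0 0 0 0 0 -7 -1;0 0 0 0 0 -7 -1;0 0 0 0 0 -7 -1;0 0 0 0 0 -7 -1;0 0 0 0 0 -7 -1;0 0 0 0 0 -7 -1;0 0 0 0 0 -7 -1;0 0 0 0 0 -7 -1;0 0 0 0 0 -7 -1;0 0 0 0 0 -7 -1;0 0 0 0 0 -7 -1"}}

```text
t: 16.45
tool_pos: [0.5287, -0.1551, 0.1584]
orientation: [3.141, 0.001, 1.43]
force: [-0.2, -1.0, 0.3]
finger_gap: 0.007
```

Request:
{"name": "carry_out", "arguments": {"deltas": "0 0 0 0 0 -7 -1;0 0 0 0 0 -7 -1;0 0 0 0 0 -7 -1;0 0 0 0 0 -7 -1;0 0 0 0 0 -7 -1;0 0 0 0 0 -3 -1;0 0 0 0 0 0 -1"}}

```text
t: 17.03
tool_pos: [0.5287, -0.1553, 0.1583]
orientation: [-3.141, 0.001, 2.088]
force: [-0.0, 0.2, 0.1]
finger_gap: 0.0
```

Run:
```python
from h import *
from plant import eyes
wh()
for n in ["scene","wrist"]:
    d=eyes.get_image(n); cv2.imwrite(f"pics/{n}9.png",d["img"][:,:,::-1])
    for ph in (235,240,245,250):
        a=np.radians(-90-ph); print(n,ph,proj(d,[*w((.064*np.cos(a),.064*np.sin(a))),.129]))
ph=245; a=np.radians(-90-ph); h=64*np.array([np.cos(a),np.sin(a)]); t=np.array([np.sin(a),-np.cos(a)])
print("handle",h,"t",t); plan(h-36*t,.107,122)
a=cv2.imread("pics/scene9.png")[150:350,220:460]; cv2.imwrite("pics/scene9c.png",cv2.resize(a,None,fx=3,fy=3))
```

```text
t 17.03 loc [44.5 62.6] z 0.1583 C in tool -44.0 -63.0 equiv phi deg 70.33 F [-0.   0.2  0.1] q [ 0.44  0.39 -0.33  1.91  0.16  0.87  0.54]
scene 235 [[309.5598661  225.83611253]]
scene 240 [[312.50331453 225.06212645]]
scene 245 [[315.51055854 224.50003914]]
scene 250 [[318.56195069 224.15287418]]
wrist 235 [[315.25402849 272.51572089]]
wrist 240 [[317.16008485 279.94255643]]
wrist 245 [[318.32842404 287.39414276]]
wrist 250 [[318.76449063 294.81248996]]
handle [58.00369837 27.04756875] t [ 0.42261826 -0.90630779]
t 17.13 local [44.7 62.6] z 0.1582 yaw [1.8000e+02 4.0000e-02 1.1937e+02] q [ 0.44  0.39 -0.33  1.91  0.16  0.87  0.54] F [ 0.2 -1.2  0.5] gap 0.004
target [ 0.5275 -0.1585  0.107 ] shift mm tool [-2.1 -2.8 51.2]
rotvec deg [ 0.    0.04 -2.63]
```

View pics/scene9c.png

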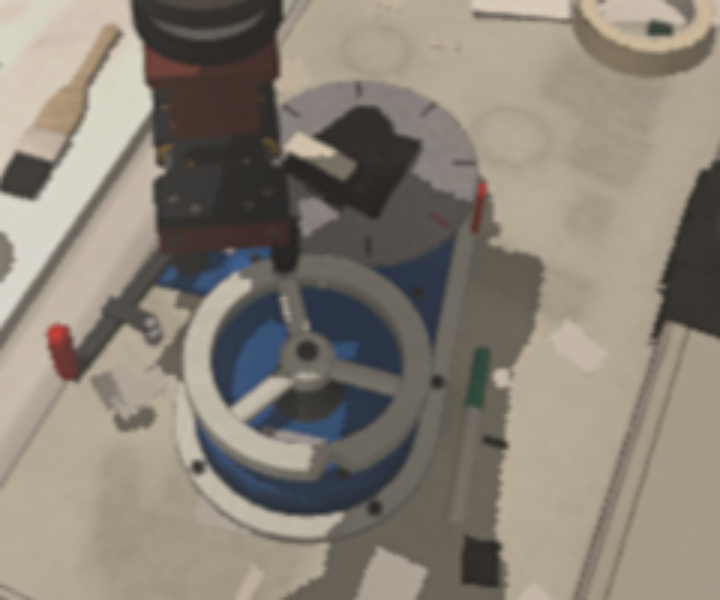

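View pics/wrist9.png

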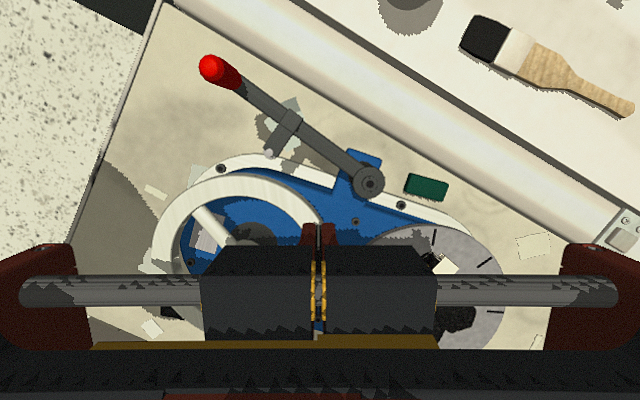

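Request:
{"name": "carry_out", "arguments": {"deltas": "0 0 10 0 0 0 -1;0 0 14 0 0 0 -1;0 0 14 0 0 0 -1;0 0 10 0 0 0 -1;0 0 3 0 0 0 -1;0 0 0 0 0 0 -1;-4 0.3 0 0 0 0 -1;-4 0.3 0 0 0 0 -1;-4 0.3 0 0 0 0 -1;-4 0.3 0 0 0 0 -1;-3 0.3 0 0 0 0 -1;0 0 0 0 0 0 -1"}}

```text
t: 18.13
tool_pos: [0.5403, -0.1718, 0.107]
orientation: [3.141, 0.0, 2.083]
force: [-0.0, 0.2, -0.3]
finger_gap: 0.002
```

Run:
```python
from h import *
wh()
```

```text
t 18.13 loc [53.1 44.3] z 0.107 C in tool -24.2 -64.8 equiv phi deg 70.6 F [-0.   0.2 -0.3] q [ 0.44  0.48 -0.31  1.91  0.2   0.78  0.54]
```

Request:
{"name": "carry_out", "arguments": {"deltas": "-4.1 1.4 0 0 0 3.6 -1;-4.1 1.4 0 0 0 3.6 -1;-4.1 1.4 0 0 0 3.6 -1;-4.1 1.4 0 0 0 3.6 -1;-4.1 1.4 0 0 0 3.6 -1;-4.1 1.4 0 0 0 3.6 -1;-4.1 1.4 0 0 0 3.6 -1;-4.1 1.4 0 0 0 3.6 -1;-4.1 1.4 0 0 0 3.6 -1;-4.1 1.4 0 0 0 3.6 -1;-4.1 1.4 0 0 0 3.6 -1;-4.1 1.4 0 0 0 3.6 -1"}}

```text
t: 19.13
tool_pos: [0.5646, -0.215, 0.1068]
orientation: [3.141, -0.001, 1.328]
force: [0.4, 3.5, 0.4]
finger_gap: 0.005
```

Run:
```python
from h import *
wh()
```

```text
t 19.13 loc [69.5 -2.3] z 0.1068 C in tool -26.0 -64.5 equiv phi deg 113.88 F [0.4 3.5 0.4] q [ 0.35  0.51 -0.11  1.83  0.07  0.8  -0.05]
```

Request:
{"name": "carry_out", "arguments": {"deltas": "-4.1 1.4 0 0 0 3.6 -1;-4.1 1.4 0 0 0 3.6 -1;-4.1 1.4 0 0 0 3.6 -1;-4.1 1.4 0 0 0 3.6 -1;-4.1 1.4 0 0 0 3.6 -1;-4.1 1.4 0 0 0 3.6 -1;-4.1 1.4 0 0 0 3.6 -1;-4.1 1.4 0 0 0 3.6 -1;-4.1 1.4 0 0 0 3.6 -1;-4.1 1.4 0 0 0 3.6 -1;-4.1 1.4 0 0 0 3.6 -1;-4.1 1.4 0 0 0 3.6 -1"}}

```text
t: 20.13
tool_pos: [0.5523, -0.2647, 0.1068]
orientation: [3.14, -0.002, 0.574]
force: [2.8, 1.4, -1.8]
finger_gap: 0.005
```

Run:
```python
from h import *
from plant import eyes
wh()
for n in ["scene"]:
    d=eyes.get_image(n); cv2.imwrite(f"pics/{n}10.png",d["img"][:,:,::-1])
    for ph in (325,330,335,340):
        a=np.radians(-90-ph); print(n,ph,proj(d,[*w((.064*np.cos(a),.064*np.sin(a))),.129]),proj(d,[*w((-.075*np.cos(a),-.075*np.sin(a))),.08]))
a=cv2.imread("pics/scene10.png")[150:350,220:460]; cv2.imwrite("pics/scene10c.png",cv2.resize(a,None,fx=3,fy=3))
```

```text
t 20.13 loc [ 48.8 -49.2] z 0.1068 C in tool -25.8 -64.3 equiv phi deg 157.09 F [ 2.8  1.4 -1.8] q [ 0.28  0.52  0.08  1.82 -0.06  0.8  -0.6 ]
scene 325 [[356.368321   243.22935372]] [[282.43390149 281.55476987]]
scene 330 [[357.53484698 245.77685855]] [[281.46691677 278.43668516]]
scene 335 [[358.44588565 248.41002824]] [[280.82121737 275.27475952]]
scene 340 [[359.09123259 251.11054802]] [[280.49696486 272.09448462]]
```

View pics/scene10c.png

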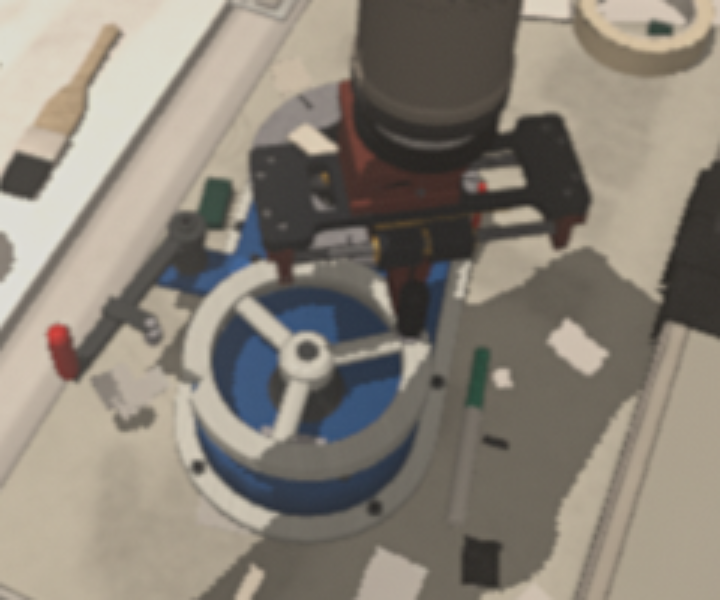

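Request:
{"name": "carry_out", "arguments": {"deltas": "-4.1 1.4 0 0 0 3.6 -1;-4.1 1.4 0 0 0 3.6 -1;-4.1 1.4 0 0 0 3.6 -1;-4.1 1.4 0 0 0 3.6 -1;-4.1 1.4 0 0 0 3.6 -1;-2.4 0.8 0 0 0 2 -1;0 0 0 0 0 0 -1"}}

```text
t: 20.77
tool_pos: [0.5339, -0.282, 0.1068]
orientation: [3.141, -0.001, 0.227]
force: [1.1, 0.3, -1.4]
finger_gap: 0.003
```

Run:
```python
from h import *
from plant import eyes
wh()
for n in ["scene","wrist"]:
    d=eyes.get_image(n); cv2.imwrite(f"pics/{n}11.png",d["img"][:,:,::-1])
    for ph in (345,350,355,360):
        a=np.radians(-90-ph); print(n,ph,proj(d,[*w((.064*np.cos(a),.064*np.sin(a))),.129]),proj(d,[*w((-.075*np.cos(a),-.075*np.sin(a))),.08]))
a=cv2.imread("pics/scene11.png")[165:335,240:400]; cv2.imwrite("pics/scene11c.png",cv2.resize(a,None,fx=3.5,fy=3.5,interpolation=cv2.INTER_CUBIC))
```

```text
t 20.77 loc [ 27.7 -63. ] z 0.1068 C in tool -24.3 -64.4 equiv phi deg 176.97 F [ 1.1  0.3 -1.4] q [ 0.25  0.51  0.17  1.85 -0.12  0.79 -0.86]
scene 345 [[359.46236893 253.85909334]] [[280.49170556 268.9207319 ]]
scene 350 [[359.55262735 256.6354283 ]] [[280.80054402 265.77756229]]
scene 355 [[359.35735471 259.41852607]] [[281.41632972 262.68806537]]
scene 360 [[358.87406714 262.18671204]] [[282.32985111 259.67422735]]
wrist 345 [[317.69347774 292.56507746]] [[111.11333579 291.00784903]]
wrist 350 [[319.5841497  302.82028984]] [[107.80759948 282.15824919]]
wrist 355 [[320.44523793 313.00139067]] [[105.31281158 273.06539049]]
wrist 360 [[320.29785268 323.03318161]] [[103.6683867  263.79279876]]
```

View pics/scene11c.png

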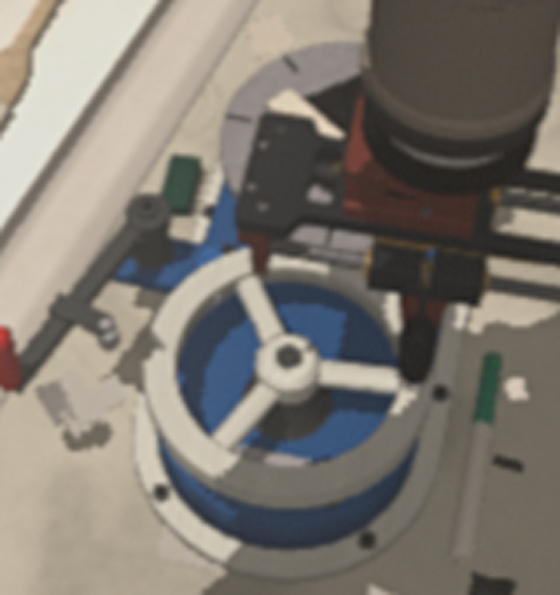

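View pics/wrist11.png

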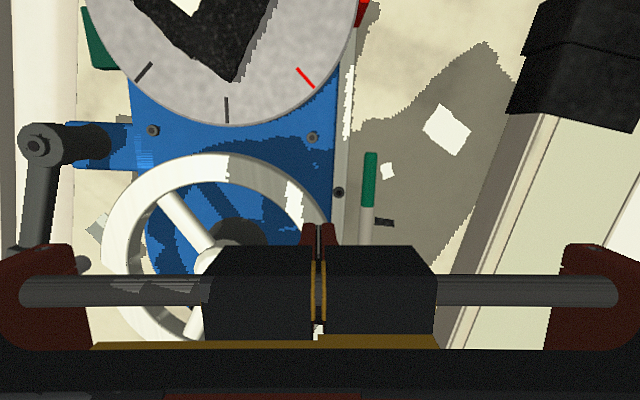

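```bash
cat > ang.py <<'E'
from h import *
def spokes(d,img,z=.078):
    th=np.radians(np.arange(0,360,.5)); acc=[]
    for rr in np.arange(.024,.052,.001):
        P=np.c_[np.array([w((rr*np.cos(a),rr*np.sin(a))) for a in th]),np.full(len(th),z)]
        p=proj(d,P).astype(np.float32); acc.append(cv2.remap(img,p[:,0][None],p[:,1][None],cv2.INTER_LINEAR)[0].astype(float))
    A=np.array(acc) # r x th x 3
    sat=(A.max(2)-A.min(2))/(A.max(2)+1); s=np.clip((.45-sat)/.45,0,1)*(A.max(2)>90)
    return s.mean(0)
def fits(s):
    # three-spoke pattern, angle mod 120, least squares
    k=np.zeros(720); wd=12
    for c in (0,240,480): 
        for i in range(-wd,wd+1): k[(c+i)%720]=1-abs(i)/(wd+1)
    k-=k.mean(); c=np.real(np.fft.ifft(np.fft.fft(s)*np.conj(np.fft.fft(k))))[:240]
    i=c.argmax(); y0,y1,y2=c[i-1],c[i],c[(i+1)%240]; return (i+.5*(y0-y2)/(y0-2*y1+y2))*.5, c.max()
E
python3 - <<'E'
from ang import *
from plant import eyes
d=eyes.get_image("scene")
for f in ("scene0","scene11","scene10"):
    print(f,fits(spokes(d,cv2.imread(f"pics/{f}.png")[:,:,::-1].copy())))
E
```

```text
scene0 (np.float64(34.41716048956842), np.float64(22.39553551087159))
scene11 (np.float64(41.26814626841719), np.float64(21.885473791752876))
scene10 (np.float64(54.098032059020156), np.float64(22.570172993137042))
```

Run:
```python
from ang import *
from plant import eyes
d=eyes.get_image("scene")
for f in ("scene0","scene10","scene11"):
    s=spokes(d,cv2.imread(f"pics/{f}.png")[:,:,::-1].copy()); out=[]
    for c in (34,154,274):
        idx=np.arange(int((c-35)*2),int((c+60)*2))%720; v=s[idx]; i=np.convolve(v,np.ones(20),"same").argmax(); lo=max(0,i-25); seg=slice(lo,i+25)
        vv=np.clip(v[seg]-.3,0,None); out.append(((vv*np.arange(lo,lo+len(vv))).sum()/vv.sum()*.5+c-35).round(2))
    print(f,out)
```

```text
scene0 [np.float64(30.61), np.float64(149.07), np.float64(271.55)]
scene10 [np.float64(57.13), np.float64(176.72), np.float64(296.45)]
scene11 [np.float64(39.61), np.float64(155.89), np.float64(278.02)]
```

Request:
{"name": "carry_out", "arguments": {"deltas": "-2.6 0.9 0 0 0 2.3 -1;-2.6 0.9 0 0 0 2.3 -1;-2.6 0.9 0 0 0 2.3 -1;0 0 0 0 0 0 -1;0 0 0 0 0 0 -1"}}

```text
t: 21.38
tool_pos: [0.5266, -0.2857, 0.1068]
orientation: [3.141, -0.0, 0.108]
force: [0.5, 0.0, 0.3]
finger_gap: 0.005
```

```bash
cat >> ang.py <<'E'
def per(d,img):
    s=spokes(d,img); out=[]
    for c in (34,154,274):
        idx=np.arange(int((c-35)*2),int((c+35)*2))%720; v=s[idx]; i=np.convolve(v,np.ones(20),"same").argmax(); lo=max(0,i-25); seg=slice(lo,i+25)
        vv=np.clip(v[seg]-.3,0,None); out.append(((vv*np.arange(lo,lo+len(vv))).sum()/vv.sum()*.5+c-35).round(2))
    return out
E
python3 - <<'E'
from ang import *
from plant import eyes
wh()
d=eyes.get_image("scene"); cv2.imwrite("pics/scene12.png",d["img"][:,:,::-1])
print(per(d,d["img"]),"ref",per(d,cv2.imread("pics/scene0.png")[:,:,::-1].copy()),fits(spokes(d,d["img"])))
E
```

```text
t 21.38 loc [ 19.9 -65.4] z 0.1068 C in tool -24.1 -64.0 equiv phi deg 183.75 F [0.5 0.  0.3] q [ 0.24  0.51  0.2   1.86 -0.14  0.78 -0.95]
[np.float64(32.22), np.float64(148.5), np.float64(270.61)] ref [np.float64(30.61), np.float64(149.07), np.float64(271.55)] (np.float64(33.871563114019494), np.float64(21.955964599717344))
```

Request:
{"name": "carry_out", "arguments": {"deltas": "4 0 0 0 0 0 -1;5 0 0 0 0 0 -1;5 0 -6 0 0 0 -1;0 0 -16 0 0 0 -1;0 0 -18 0 0 0 -1;0 0 -12 0 0 -7 -1;0 0 0 0 0 -7 -1;0 0 0 0 0 -7 -1;0 0 0 0 0 -7 -1;0 0 0 0 0 -7 -1;0 0 0 0 0 -7 -1;0 0 0 0 0 -7 -1"}}

```text
t: 22.43
tool_pos: [0.5408, -0.2842, 0.1591]
orientation: [3.141, 0.0, 0.968]
force: [-0.1, 0.2, 0.4]
finger_gap: 0.008
```

Request:
{"name": "carry_out", "arguments": {"deltas": "0 0 0 0 0 -7 -1;0 0 0 0 0 -7 -1;0 0 0 0 0 -7 -1;0 0 0 0 0 -7 -1;0 0 0 0 0 0 -1"}}

```text
t: 22.85
tool_pos: [0.5407, -0.2843, 0.159]
orientation: [3.141, -0.0, 1.455]
force: [0.3, -0.2, 0.6]
finger_gap: 0.004
```

Run:
```python
from ang import *
from plant import eyes
plan([-34,168],.107,83)
d=eyes.get_image("scene"); cv2.imwrite("pics/scene13.png",d["img"][:,:,::-1])
a=cv2.imread("pics/scene13.png")[165:335,240:400]; cv2.imwrite("pics/scene13c.png",cv2.resize(a,None,fx=3.5,fy=3.5,interpolation=cv2.INTER_CUBIC))
print(per(d,d["img"]),fits(spokes(d,d["img"])))
```

```text
t 22.85 local [ 34.  -66.5] z 0.159 yaw [179.99  -0.    83.36] q [ 0.46  0.46 -0.1   1.78  0.05  0.91  0.22] F [ 0.3 -0.2  0.6] gap 0.004
target [ 0.4331 -0.0651  0.107 ] shift mm tool [ 205.3 -132.2   52. ]
rotvec deg [ 0.01 -0.    0.36]
[np.float64(32.11), np.float64(148.46), np.float64(270.6)] (np.float64(33.940435311410226), np.float64(22.108446420762167))
```

View pics/scene13c.png

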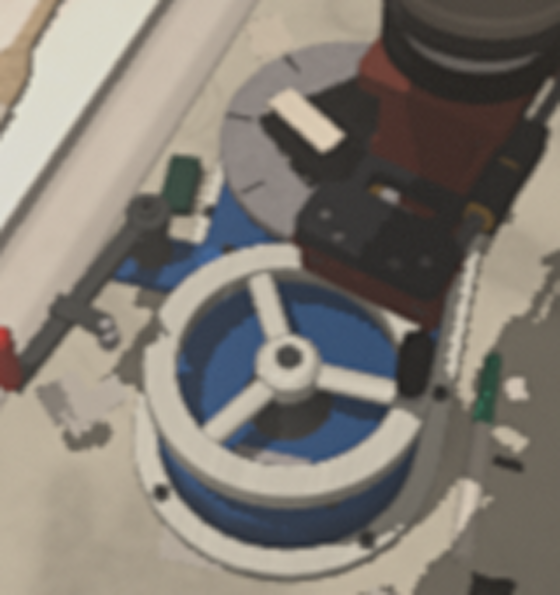

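Request:
{"name": "carry_out", "arguments": {"deltas": "17.1 -11 0 0 0 0 -1;17.1 -11 0 0 0 0 -1;17.1 -11 0 0 0 0 -1;17.1 -11 0 0 0 0 -1;17.1 -11 0 0 0 0 -1;17.1 -11 0 0 0 0 -1;17.1 -11 0 0 0 0 -1;17.1 -11 0 0 0 0 -1;17.1 -11 0 0 0 0 -1;17.1 -11 0 0 0 0 -1;17.1 -11 0 0 0 0 -1;17.1 -11 0 0 0 0 -1"}}

```text
t: 23.9
tool_pos: [0.4338, -0.0637, 0.159]
orientation: [3.141, -0.0, 1.446]
force: [0.1, 0.2, -0.6]
finger_gap: 0.002
```

Request:
{"name": "carry_out", "arguments": {"deltas": "0 0 0 0 0 0 -1"}}

```text
t: 23.98
tool_pos: [0.4327, -0.0614, 0.1588]
orientation: [-3.141, -0.001, 1.451]
force: [-0.6, 0.1, -0.2]
finger_gap: 0.007
```

Run:
```python
from ang import *
from plant import eyes
plan([-34,168],.107,83)
d=eyes.get_image("wrist"); cv2.imwrite("pics/wrist14.png",d["img"][:,:,::-1])
d=eyes.get_image("scene"); cv2.imwrite("pics/scene14.png",d["img"][:,:,::-1])
a=cv2.imread("pics/scene14.png")[165:335,200:360]; cv2.imwrite("pics/scene14c.png",cv2.resize(a,None,fx=3.5,fy=3.5,interpolation=cv2.INTER_CUBIC))
```

```text
t 23.98 local [-33.8 171.7] z 0.1588 yaw [-1.7994e+02 -4.0000e-02  8.3130e+01] q [ 0.18  0.2  -0.2   2.17  0.06  0.78 -0.18] F [-0.6  0.1 -0.2] gap 0.007
target [ 0.4331 -0.0651  0.107 ] shift mm tool [-3.6  1.  51.8]
rotvec deg [-0.06 -0.04  0.13]
```

View pics/wrist14.png

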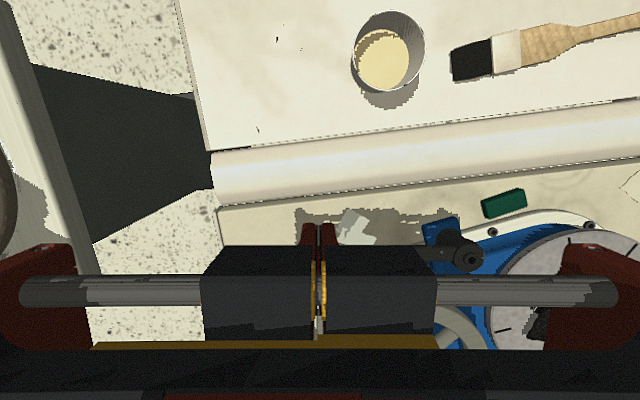

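View pics/scene14c.png

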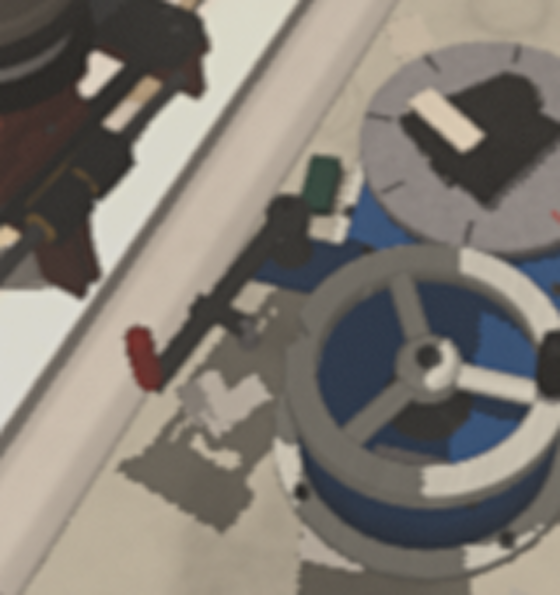

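Run:
```python
from ang import *
from plant import eyes
T=eyes.get_image("top");W=eyes.get_image("wrist");S=eyes.get_image("scene")
for z in (0,.02,.04,.06,.08):
    print(z,"T right",ray(T,(275,325),z)[:2].round(3),"W right",ray(W,(217,208),z)[:2].round(3),"T left",ray(T,(250,325),z)[:2].round(3),"W left",ray(W,(211,151),z)[:2].round(3),"S right",ray(S,(206,330),z)[:2].round(3),"S left",ray(S,(181,325),z)[:2].round(3))
```

```text
0 T right [ 0.324 -0.067] W right [ 0.323 -0.07 ] T left [ 0.324 -0.012] W left [ 0.33  -0.009] S right [ 0.332 -0.065] S left [ 0.321 -0.018]
0.02 T right [ 0.327 -0.068] W right [ 0.331 -0.066] T left [ 0.326 -0.015] W left [ 0.337 -0.009] S right [ 0.327 -0.073] S left [ 0.316 -0.027]
0.04 T right [ 0.329 -0.07 ] W right [ 0.339 -0.061] T left [ 0.329 -0.018] W left [ 0.344 -0.008] S right [ 0.322 -0.082] S left [ 0.311 -0.037]
0.06 T right [ 0.331 -0.071] W right [ 0.346 -0.056] T left [ 0.331 -0.02 ] W left [ 0.352 -0.007] S right [ 0.316 -0.09 ] S left [ 0.306 -0.046]
0.08 T right [ 0.334 -0.072] W right [ 0.354 -0.052] T left [ 0.333 -0.023] W left [ 0.359 -0.007] S right [ 0.311 -0.098] S left [ 0.301 -0.056]
```

Request:
{"name": "carry_out", "arguments": {"deltas": "0 0 10 0 0 0 -1;0 0 14 0 0 0 -1;0 0 14 0 0 0 -1;0 0 10 0 0 0 -1;0 0 4 0 0 0 -1;0 0 0 0 0 0 -1;-4 0 0 0 0 0 -1;-4 0 0 0 0 0 -1;-4 0 0 0 0 0 -1;-4 0 0 0 0 0 -1;-2 0 0 0 0 0 -1;0 0 0 0 0 0 -1"}}

```text
t: 25.23
tool_pos: [0.4319, -0.0832, 0.107]
orientation: [3.141, 0.0, 1.449]
force: [-0.9, 0.1, -0.2]
finger_gap: 0.006
```

Request:
{"name": "carry_out", "arguments": {"deltas": "-4.2 -0.6 0 0 0 -1.9 -1;-4.2 -0.6 0 0 0 -1.9 -1;-4.2 -0.6 0 0 0 -1.9 -1;-4.2 -0.6 0 0 0 -1.9 -1;-4.2 -0.6 0 0 0 -1.9 -1;-4.2 -0.6 0 0 0 -1.9 -1;0 0 0 0 0 0 -1"}}

```text
t: 25.82
tool_pos: [0.4274, -0.1081, 0.1068]
orientation: [3.141, 0.0, 1.65]
force: [-0.5, 0.1, -0.1]
finger_gap: 0.008
```

```bash
cat >> h.py <<'E'
def lev():
    from plant import r
    s=r.state(); yaw=s["orientation"][2]-Y0; l=loc(s["tool_pos"]); v=np.array([75,98])-l
    x=np.array([np.cos(yaw),np.sin(yaw)]); y=np.array([np.sin(yaw),-np.cos(yaw)])
    print("t",round(s["t"],2),"loc",l.round(1),"C",(v@x).round(1),(v@y).round(1),"lev-equiv deg",(90-np.degrees(yaw)).round(2),"F",s["force"].round(1),"z",s["tool_pos"][2].round(4))
E
python3 - <<'E'
from ang import *
from plant import eyes
lev()
d=eyes.get_image("scene"); cv2.imwrite("pics/scene15.png",d["img"][:,:,::-1])
a=cv2.imread("pics/scene15.png")[165:335,220:380]; cv2.imwrite("pics/scene15c.png",cv2.resize(a,None,fx=3.5,fy=3.5,interpolation=cv2.INTER_CUBIC))
E
```

```text
t 25.82 loc [-47.1 126.7] C -17.0 124.2 lev-equiv deg 5.45 F [-0.5  0.1 -0.1] z 0.1068
```

View pics/scene15c.png

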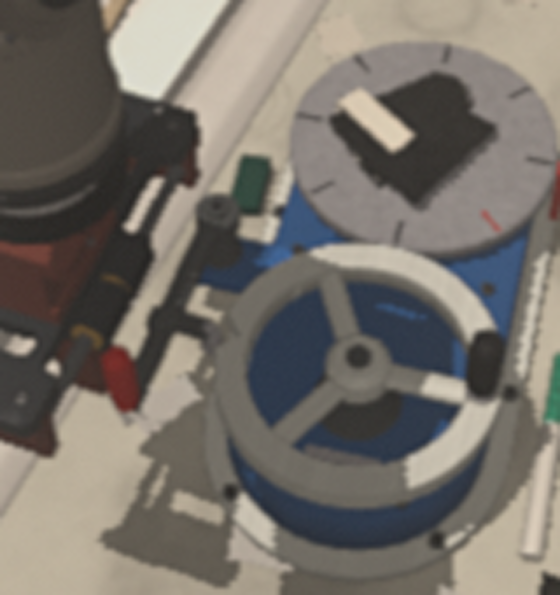

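Request:
{"name": "carry_out", "arguments": {"deltas": "-2.2 -0.3 0 0 0 -1 -1;-2.2 -0.3 0 0 0 -1 -1;-2.2 -0.3 0 0 0 -1 -1;-1.1 -0.1 0 0 0 -0.5 -1;-1.1 -0.1 0 0 0 -0.5 -1;0 0 0 0 0 0 -1"}}

```text
t: 26.37
tool_pos: [0.4271, -0.1166, 0.1066]
orientation: [-3.141, 0.0, 1.719]
force: [0.4, 0.5, -0.3]
finger_gap: 0.011
```

```bash
python3 -c "
from h import *
lev()"
```

```text
t 26.37 loc [-48.9 118.3] C -17.2 124.4 lev-equiv deg 1.45 F [ 0.4  0.5 -0.3] z 0.1066
```

Request:
{"name": "carry_out", "arguments": {"deltas": "-1 0 0 0 0 -0.4 -1;-1 0 0 0 0 -0.4 -1;0 0 0 0 0 0 -1"}}

```text
t: 26.62
tool_pos: [0.427, -0.1176, 0.1066]
orientation: [-3.141, -0.001, 1.734]
force: [-1.0, 4.5, 3.0]
finger_gap: 0.009
```

Run:
```python
from ang import *
from plant import eyes
lev()
d=eyes.get_image("scene"); cv2.imwrite("pics/scene16.png",d["img"][:,:,::-1])
a=cv2.imread("pics/scene16.png")[165:335,220:380]; cv2.imwrite("pics/scene16c.png",cv2.resize(a,None,fx=3.5,fy=3.5,interpolation=cv2.INTER_CUBIC))
```

```text
t 26.62 loc [-49.1 117.4] C -18.1 124.3 lev-equiv deg 0.59 F [-1.   4.5  3. ] z 0.1066
```

View pics/scene16c.png

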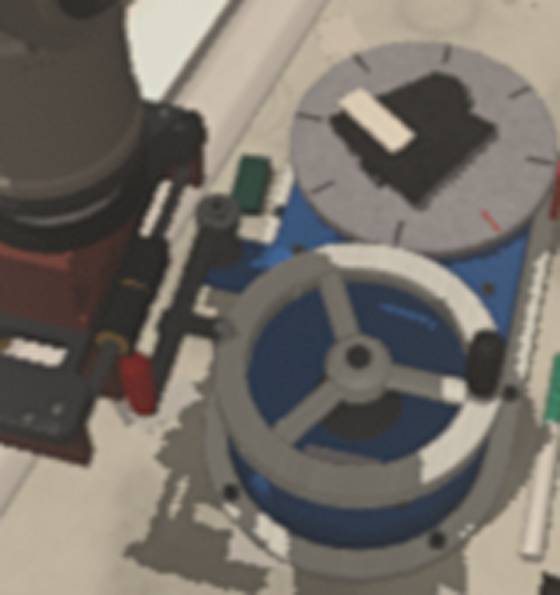

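Request:
{"name": "carry_out", "arguments": {"deltas": "-1 0 0 0 0 0 -1;-1 0 0 0 0 0 -1;0 0 0 0 0 0 -1"}}

```text
t: 26.92
tool_pos: [0.4271, -0.1179, 0.1066]
orientation: [-3.14, -0.003, 1.735]
force: [-3.7, 10.5, 5.3]
finger_gap: 0.001
```

Run:
```python
from ang import *
lev()
```

```text
t 26.92 loc [-49.1 117.1] C -17.9 124.3 lev-equiv deg 0.55 F [-3.7 10.5  5.3] z 0.1066
```

Request:
{"name": "carry_out", "arguments": {"deltas": "-1 0 0 0 0 0 -1;-0.5 0 0 0 0 0 -1;0 0 0 0 0 0 -1"}}

```text
t: 27.17
tool_pos: [0.427, -0.1181, 0.1065]
orientation: [-3.14, -0.004, 1.736]
force: [-3.8, 14.9, 7.3]
finger_gap: 0.003
```

Run:
```python
from ang import *
lev()
```

```text
t 27.17 loc [-49.2 116.9] C -17.8 124.4 lev-equiv deg 0.5 F [-3.8 14.9  7.3] z 0.1065
```

Hard stop reached at 15 N with almost no motion. Backing off (outward, then up and clear), then checking.

Request:
{"name": "carry_out", "arguments": {"deltas": "4 0 0 0 0 0 -1;5 0 0 0 0 0 -1;6 0 0 0 0 0 -1;6 0 -6 0 0 0 -1;0 0 -16 0 0 0 -1;0 0 -18 0 0 0 -1;0 0 -18 0 0 0 -1;0 0 -12 0 0 0 -1;0 0 0 0 0 0 -1"}}

```text
t: 27.92
tool_pos: [0.4262, -0.1013, 0.1793]
orientation: [3.137, 0.002, 1.733]
force: [0.9, -0.2, -0.7]
finger_gap: 0.001
```

Run:
```python
from ang import *
from plant import eyes
lev()
d=eyes.get_image("scene"); cv2.imwrite("pics/scene17.png",d["img"][:,:,::-1])
for f in ("scene0","scene17"):
    a=cv2.imread(f"pics/{f}.png"); print(per(d,a[:,:,::-1].copy()))
    hsv=cv2.cvtColor(a,cv2.COLOR_BGR2HSV); m=(((hsv[...,0]<8)|(hsv[...,0]>172))&(hsv[...,1]>130)&(hsv[...,2]>60)); m[:, :245]=0;m[:,285:]=0;m[:250]=0;m[300:]=0
    ys,xs=np.nonzero(m); print(f,"red",xs.mean(),ys.mean(),len(xs))
a=np.hstack([cv2.resize(cv2.imread(f"pics/{f}.png")[200:330,240:370],None,fx=3,fy=3,interpolation=cv2.INTER_CUBIC) for f in ("scene0","scene17")]); cv2.imwrite("pics/cmp17.png",a)
```

```text
t 27.92 loc [-47.1 133.6] C -34.1 122.5 lev-equiv deg 0.68 F [ 0.9 -0.2 -0.7] z 0.1793
[np.float64(30.61), np.float64(149.07), np.float64(271.55)]
scene0 red 258.3333333333333 272.9569892473118 93
[np.float64(30.32), np.float64(150.9), np.float64(268.81)]
scene17 red 259.21495327102804 273.94392523364485 107
```

View pics/cmp17.png

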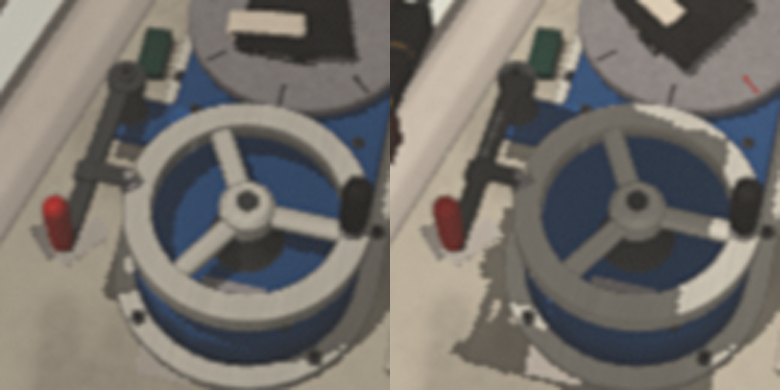

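Request:
{"name": "carry_out", "arguments": {"deltas": "12 4 -6 0 0 0 -1;24 8 -6 0 0 0 -1;24 8 -6 0 0 0 -1;24 8 -6 0 0 0 -1;24 8 -6 0 0 0 -1;24 8 -6 0 0 0 -1;24 8 -6 0 0 0 -1;24 8 -6 0 0 0 -1;24 8 -6 0 0 0 -1;24 8 -6 0 0 0 -1;12 4 0 0 0 0 -1;0 0 0 0 0 0 -1"}}

```text
t: 28.97
tool_pos: [0.4644, 0.152, 0.2361]
orientation: [-3.141, -0.002, 1.738]
force: [0.4, 0.7, 0.3]
finger_gap: 0.005
```

Run:
```python
from ang import *
from plant import eyes
lev()
S=eyes.get_image("scene"); cv2.imwrite("pics/scene18.png",S["img"][:,:,::-1])
T=eyes.get_image("top"); cv2.imwrite("pics/top18.png",T["img"][:,:,::-1])
for n,d,lim in (("scene",S,(245,285,250,300)),("top",T,(296,316,262,292))):
  for k in ("0","18"):
    a=cv2.imread(f"pics/{n}{k}.png"); print(n,k,per(d,a[:,:,::-1].copy()))
    b,g,r_=[a[...,i].astype(float) for i in range(3)]; wt=np.clip(r_-1.5*np.maximum(g,b)-10,0,40)
    m=np.zeros_like(wt); m[lim[2]:lim[3],lim[0]:lim[1]]=1; wt*=m; yy,xx=np.mgrid[:400,:640]; print("red",(wt*xx).sum()/wt.sum(),(wt*yy).sum()/wt.sum(),wt.sum())
a=np.hstack([cv2.resize(cv2.imread(f"pics/{f}.png")[200:330,240:370],None,fx=3,fy=3,interpolation=cv2.INTER_CUBIC) for f in ("scene0","scene18")]); cv2.imwrite("pics/cmp18.png",a)
a=np.hstack([cv2.resize(cv2.imread(f"pics/{f}.png")[120:300,270:430],None,fx=2.5,fy=2.5,interpolation=cv2.INTER_CUBIC) for f in ("top0","top18")]); cv2.imwrite("pics/cmpt18.png",a)
```

```text
t 28.97 loc [ 34.4 376.4] C -278.1 42.5 lev-equiv deg 0.4 F [0.4 0.7 0.3] z 0.2361
scene 0 [np.float64(30.61), np.float64(149.07), np.float64(271.55)]
red 257.9297597042514 271.307044567673 2434.5
scene 18 [np.float64(29.8), np.float64(148.87), np.float64(270.73)]
red 258.7763770896136 273.16196218141954 1824.5
top 0 [np.float64(31.38), np.float64(157.14), np.float64(272.6)]
red 306.3581395348837 276.75179704016915 1182.5
top 18 [np.float64(30.61), np.float64(156.64), np.float64(270.56)]
red 306.6294416243655 276.8781725888325 394.0
```

View pics/cmp18.png

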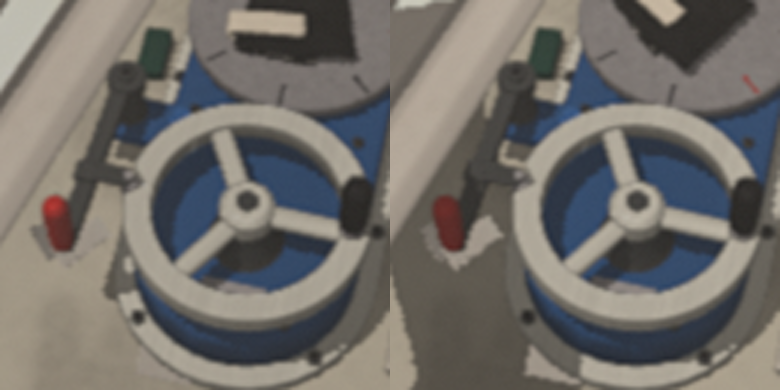

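View pics/cmpt18.png

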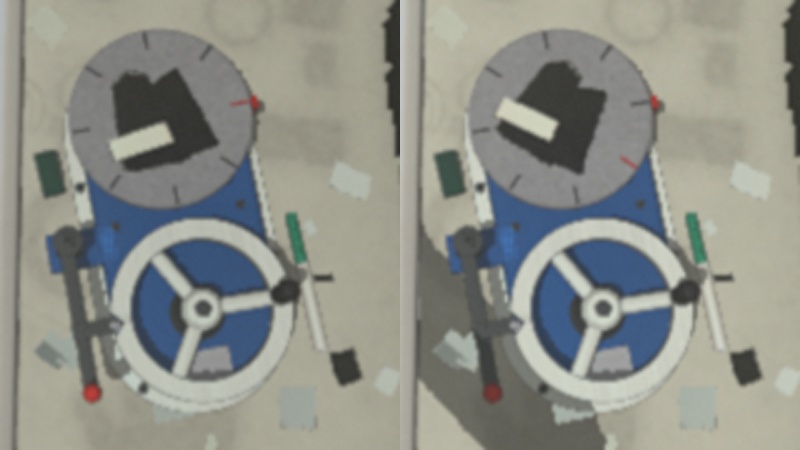

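View pics/top18.png

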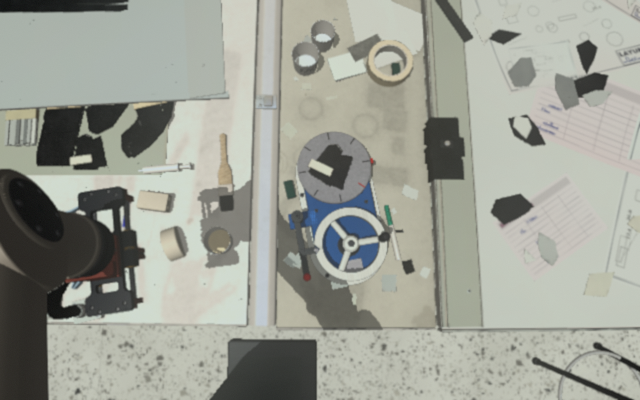

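Request:
{"name": "carry_out", "arguments": {"deltas": "-14 0 0 0 0 0 -1;-27 0 0 0 0 0 -1;-27 0 0 0 0 0 -1;-27 0 0 0 0 0 -1;-27 0 0 0 0 0 -1;-27 0 0 0 0 0 -1;-27 0 0 0 0 0 -1;-27 0 0 0 0 0 -1;-27 0 0 0 0 0 -1;-27 0 0 0 0 0 -1;-27 0 0 0 0 0 -1;-27 0 0 0 0 0 -1"}}

```text
t: 30.07
tool_pos: [0.5134, -0.1614, 0.2359]
orientation: [-3.14, 0.0, 1.73]
force: [0.8, 0.6, 0.1]
finger_gap: 0.008
```

Request:
{"name": "carry_out", "arguments": {"deltas": "-27 -20 0 0 0 0 -1;-27 -25 0 0 0 0 -1;-27 -25 0 0 0 0 -1;-27 -25 0 0 0 0 -1;-27 -25 0 0 0 0 -1;-27 -25 0 0 0 0 -1;-27 -25 0 0 0 0 -1;-27 -25 0 0 0 0 -1;-27 -25 0 0 0 0 -1;-27 -25 0 0 0 0 -1;-27 -20 0 0 0 0 -1;-10 -10 0 0 0 0 -1"}}

```text
t: 31.07
tool_pos: [0.287, -0.5102, 0.236]
orientation: [-3.139, 0.001, 1.725]
force: [0.1, -1.3, 0.6]
finger_gap: 0.005
```

Run:
```python
from ang import *
from plant import eyes
lev()
S=eyes.get_image("scene"); cv2.imwrite("pics/scene19.png",S["img"][:,:,::-1])
T=eyes.get_image("top"); cv2.imwrite("pics/top19.png",T["img"][:,:,::-1])
for n,d,lim in (("scene",S,(245,285,250,300)),("top",T,(296,316,262,292))):
  for k in ("0","19"):
    a=cv2.imread(f"pics/{n}{k}.png"); print(n,k,per(d,a[:,:,::-1].copy()))
    b,g,r_=[a[...,i].astype(float) for i in range(3)]; wt=np.clip(r_-1.5*np.maximum(g,b)-10,0,40)
    m=np.zeros_like(wt); m[lim[2]:lim[3],lim[0]:lim[1]]=1; wt*=m; yy,xx=np.mgrid[:400,:640]; print("red",(wt*xx).sum()/wt.sum(),(wt*yy).sum()/wt.sum(),wt.sum())
a=np.hstack([cv2.resize(cv2.imread(f"pics/{f}.png")[200:330,240:370],None,fx=3,fy=3,interpolation=cv2.INTER_CUBIC) for f in ("scene0","scene19")]); cv2.imwrite("pics/cmp19.png",a)
```

```text
t 31.07 loc [-255. -245.] C 349.5 323.1 lev-equiv deg 1.13 F [ 0.1 -1.3  0.6] z 0.236
scene 0 [np.float64(30.61), np.float64(149.07), np.float64(271.55)]
red 257.9297597042514 271.307044567673 2434.5
scene 19 [np.float64(30.77), np.float64(153.26), np.float64(300.07)]
red nan nan 0.0
top 0 [np.float64(31.38), np.float64(157.14), np.float64(272.6)]
red 306.3581395348837 276.75179704016915 1182.5
top 19 [np.float64(30.69), np.float64(156.61), np.float64(270.5)]
red 306.47337770382694 276.7183860232945 1202.0<stdin>:10: RuntimeWarning: invalid value encountered in scalar divide
```

View pics/cmp19.png

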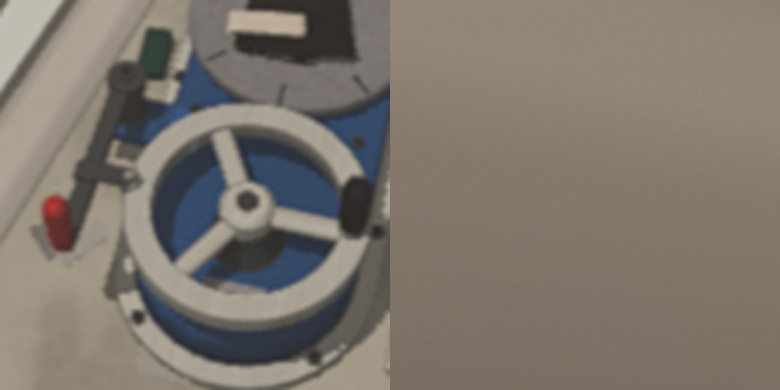

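```bash
python3 -c "
from plant import r
s=r.state(); print(s['t'],s['force'],abs(s['qvel']).max()); print(r.finish_job())"
```

```text
31.1667 [-0.28265679  0.3968773   0.22448662] 0.06372039443404953
the job is handed in; nothing more can be done
None
```

The turntable has been moved on to the next ply angle and the job is handed in, at about 31 s of the 67 s allowed.

**What I did**
- I kept the fingers shut throughout and only pushed with their outsides.
- I pushed the lever out to about 0.30 rad; the pictures showed its roller well clear of the rim.
- I pushed the wheel clockwise by the black handle through one full turn. This took two pushes, about 245° and then 115°, with the tool turned half round in between. The force while pushing was about 3–5 N.
- I then pushed the lever back until it stopped, pressing up to about 15 N (up to about 17 N in all) with almost no further movement, and moved the arm clear.

**Last checks**
- **Lever:** in the top view the red grip is within about 0.1 px (0.2 mm) of where it stood at the start, when it was home.
- **Wheel:** in the last top view the spokes read 0.5–2° past their starting angle; the scene view taken just before gave 0.2–0.8°. I take this as play in the notch or measurement error.
- **Turntable:** its red line has moved one station clockwise.
- **Loose items:** the brush, marker and sanding block look unmoved in the pictures. I only saw the cup by eye, without measuring it.

**Checks that failed or disagreed**
- The final scene-camera check gave nothing, because the arm was blocking the view, so the last lever and wheel figures come from the top camera alone.
- An earlier scene view, with the grip in shadow, put the red grip 1–2 px off. I put that down to the shading, as the lit top view did not show it.

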